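Draw the tally clipboard from under the exhibit stack

TASK

At the exhibit desk the tally clipboard has been buried: a flat cardboard box stands on it inside the low steel guard, and a jar stands on the box. Take the clipboard by its clip and slide it, flat on the table, straight out through the gap in the front of the guard until the whole board lies clear in front of the guard, then let go. Go gently and touch neither box nor jar: the box must stay in the guard, flat on the table, with the jar still standing upright on it.

Things in the scene. Friction and masses are not known exactly. Their poses are not given: they have to be found in the camera images.
- clipboard: Clipboard under the box (not the like one lying free). Board 250x120x6 mm, 0.25 kg; origin: centre of underside, z up. +x end (tail) is under the box; -x end sticks out of the guard. Steel clip at x=-105, y=0 mm: foot 30x80 mm, top 12 mm above table; on it an upright plate 12 mm thick (x), 60 wide (y), top 50 mm above table. Pinch the plate along x from above, pull to -x.
- guard: Fixed floorless steel guard round the box: walls 4 mm thick, 40 high, 188x224 mm outside. Origin: its centre at table height, z up. Front is its -x side (face at x=-94 mm): two corner lips with a 150 mm gap between, centred on y=0. The clipboard, its x along the guard's within 3 degrees, passes the gap, its origin now at x about -75 mm; the lips hold the box back. The way ahead of the gap is free.
- box: Closed flat cardboard box 165 (x) x 200 (y) x 45 mm, 0.15 to 0.3 kg, inside the guard, lying on the clipboard with 3 to 12 mm of play to the lips. When the clipboard is drawn out the lips stop the box and it settles 6 mm down on the table. Origin: centre of underside, z up, +x as the guard's.
- jar: White round jar with a steel lid, 60 mm across, 100 mm high, 0.08 to 0.16 kg, standing loose on top of the box. Origin: centre of underside, z up. (A like jar stands on the table: not this one.)

How it is judged (in metres and radians):
At the end, for the whole second after the job is handed in: Clipboard flat on the table, its origin 221 mm or more in front of the guard's centre (board clear of the guard), within 15 degrees of the guard's x axis; box flat on the table within 30 mm of the guard's centre; jar on the box within 9 degrees of upright; all at rest (x of clipboard in the frame of guard below -0.221 m and angle between the x axis of clipboard and the x axis of guard, either way round below 0.262 rad and height (world z) of clipboard below 0.01 m and angle between each of clipboard, box's own z axis and vertical below 0.1 rad and linear speed of each of clipboard, box, jar below 0.02 m/s and height (world z) of box below 0.005 m and horizontal distance between box and guard below 0.03 m and angle between jar's own z axis and vertical below 0.15 rad and z of jar in the frame of box above 0.035 m); the robot touches nothing.
It fails at once if the jar tips more than 30 degrees or falls off the box (angle between jar's own z axis and vertical above 0.52 rad or z of jar in the frame of box below 0.025 m).
It fails at once if the robot touches the box or the jar (more than 2 N) (contact force between any of the fingers, the arm and box above 2 N or contact force between any of the fingers, the arm and jar above 2 N).
It fails at once if the clipboard is lifted (origin more than 25 mm above the table) instead of slid (height (world z) of clipboard above 0.025 m).
It also fails if it takes over 38 s, if anything falls off the work surface, if the arm or the gripper's body presses on something with over 40 N, if the wrist force passes 120 N, or if a joint passes its speed limit or range.

ROBOT

A 6-joint arm with a two-finger parallel gripper is mounted at the origin on the work surface. World frame = base frame: x ahead of the robot, y to its left, z up, the work surface at z = 0. Lengths are in mm, angles in rad, forces in N, time in s.
With the tool pointing down it reaches from about 350 to 775 mm from the base axis. Payload 7.3 kg.
Tool frame: the origin (TCP) lies at the very end of the fingers, on their centre line; the grasp point (between the pads) lies 19 mm behind it; z points along the fingers, y is the line along which they close (so a half turn about z gives the same grasp; the last joint's range is limited). The gripper opens to 92 mm and grips with 3 to 60 N. Pads are 19 mm wide; open, the fingers measure 130 mm over their backs; the gripper's body (75 mm by 190 mm) begins 47 mm behind the grasp point.
Start: joints at [-1.438, 0.342, 1.524, -0, 1.275, -0.146], TCP at [144.503, -504.741, 226.741] pointing down, gripper open.
Joint ranges: [-2.53, 2.53], [-0.77, 2.02], [0.04, 2.7], [-1, 4.14], [0.28, 2.66], [-3.11, 3.11]. Speed limits (rad/s): [2.57, 2.57, 3.14, 3.14, 3.14, 3.14].

INTERFACE

Orientations are given as [roll, pitch, yaw] about the fixed x, y, z axes, in that order (R = Rz(yaw) Ry(pitch) Rx(roll)).
In Python, from plant import bot gives the robot as it stands.
- The arm moves only by the tool apply_moves, never from a script. Its argument "motion" is text: rows parted by semicolons, each of 4 numbers parted by spaces: the shift along the tool's x, y, z in m, then the turn about the tool's z in degrees. A call has 1 to 8 rows; each row shifts and turns the commanded pose from where the row before left it, along the tool's axes as they then stand; what a row does not reach is not made up. A row lasts 1/8 s, in which the tool goes at most 62.5 mm and 10.7 degrees, less where a joint would pass 70% of its speed; a pose out of reach is approached as far as the arm can. A call with a gripper value outside its range is refused whole. "fingers" is the opening, from -1 (shut) to 1 (fully open), set as the call begins (left out, the last holds). The fingers move at their own pace and stop on an object; the grip force is fixed at half the most. Time passes only in rows, so rows that do not move let the fingers close. It gives the time, the measured TCP pose, the force, the opening and the grip force at its end, in the units of the state.
- bot.get_obs(): the state, without advancing time (a new reading comes with each control period).
- bot.capture(name): name is "side" or "top" or "wrist"; returns a dict with "img" (480x640x3 uint8, blue, green, red), "range_z" (480x640 float32, mm along the optical axis (not along the pixel's ray), 0 where there is no reading), "fx", "fy", "cx", "cy" (pixels), "world_from_camera" (4x4, takes a point from camera to world coordinates); the wrist camera has in their place "mount" (4x4, takes a point from camera to tool coordinates, whose origin is the TCP and whose axes are the flange's). Camera axes: x right, y down, z forward; pixel columns grow to the right and rows downward; lengths in mm; the calibration is good to about 2 mm. A picture is of the moment at which its call begins: read the wrist's pose just before it.
- bot.close_job(): hands the job in; it is judged then, once.
Trained networks look in a picture, given as the dict that the camera call returned (one of the last four; its "shot" number tells which), for a name from the list of things; names that differ only in an ending like _2 or _b are one class to them, and where a whole thing is asked for, a point or a joint stands for the part that bears it (a point fixed in the world has none). Each returns a list of dicts, best first, with "p" (0 to 1); they miss things now and then, are a little off and sometimes report something else, mostly with a low value. They report only what shows in the picture. A call takes as long as a camera call.
- bot.cut_out(picture, thing): "pixels" (480x640 bool, what is visible of it) and "point" ([column, row] in pixels, amid what is visible of it).
The state is a dict: "time": time; "joint_positions": joint angles; "dq": joint speeds; "tau": joint torques, N m; "tool_pos": TCP position; "tcp_rot": TCP orientation; "contact_force": force on the tool from outside, world axes, zero at the start; "moment": the same for the moment, N m; "grip_width": finger opening in mm; "finger_force": force on a finger pad.
Only numpy, scipy, OpenCV 4.12 (cv2) and the standard library are available. Lean on these libraries where they do the work, as an engineer would, in place of code of your own. Each camera call takes 0.05 s, during which the arm holds its last target. There are 200 camera calls.

## Working session

There is one attempt and no reset: what is moved stays moved. The work goes in short steps, Python scripts to look and compute and a tool call to move; the robot and the scene stay as the last step left them, time stands still between calls to the robot, and variables do not carry over. Pictures are saved under pics/ and viewed, at most 10 in all, crops included, and the job is handed in when it is done.

Besides the shell and the picture viewer there is one more tool, called after "Request:" by a JSON object that holds its "api" and its "payload". apply_moves: Moves the arm, as the interface text tells. Its arguments: {"type":"object","properties":{"motion":{"type":"string"},"fingers":{"type":"number"}},"required":["motion"]}

```bash
mkdir -p pics
cat > h.py <<'E'
import numpy as np,cv2
from plant import bot
def cloud(c,M=None):
    z=c["range_z"]; v,u=np.mgrid[:480,:640]
    P=np.stack([(u-c["cx"])/c["fx"]*z,(v-c["cy"])/c["fy"]*z,z,np.ones_like(z)],-1)
    W=c["world_from_camera"] if M is None else M
    return (P@np.array(W).T)[...,:3], z>0
E
python3 - <<'E'
from h import *
o=bot.get_obs(); print(o)
for n in ["top","side"]:
    c=bot.capture(n); P,ok=cloud(c); im=c["img"].copy()
    for t,col in [("clipboard",(0,0,255)),("guard",(255,0,0)),("box",(0,255,0)),("jar",(255,0,255))]:
        for d in bot.cut_out(c,t):
            m=d["pixels"]&ok; Q=P[m]
            if d["p"]<.2 or len(Q)<20: continue
            print(n,t,round(d["p"],2),d["point"],m.sum(),np.percentile(Q,[2,50,98],axis=0).round().tolist())
            cs,_=cv2.findContours(d["pixels"].astype(np.uint8),0,2); cv2.drawContours(im,cs,-1,col,1)
    cv2.imwrite(f"pics/{n}.png",im)
E
```

```text
{'time': 0.0, 'joint_positions': array([-1.43802213e+00,  3.42744678e-01,  1.52502983e+00,  6.68971632e-06,
        1.27542109e+00, -1.45972651e-01]), 'dq': array([-0.00058927,  0.00078992,  0.0006238 , -0.00134306, -0.00096138,
        0.00162225]), 'tau': array([ 2.26861830e-04, -4.31240916e+01, -2.44219261e+01,  7.17903790e-02,
        5.59670012e-02, -1.20004215e-04]), 'tool_pos': array([ 144.43526711, -504.30383445,  226.02911281]), 'tcp_rot': array([-3.14000769e+00, -2.39484099e-04,  2.78744710e-01]), 'contact_force': array([-0.43037001,  0.11823299, -0.15087384]), 'moment': array([ 0.05588514, -0.00559517, -0.00618049]), 'finger_force': 0.0, 'grip_width': 91.61351923991782}
top clipboard 0.66 [384.1, 254.3] 7972 [[514.0, 35.0, 4.0], [569.0, 88.0, 7.0], [630.0, 140.0, 51.0]]
top guard 0.77 [199.0, 230.3] 3539 [[458.0, 134.0, 6.0], [569.0, 298.0, 37.0], [684.0, 322.0, 42.0]]
top box 0.6 [280.7, 253.0] 19779 [[470.0, 145.0, 40.0], [549.0, 214.0, 51.0], [663.0, 305.0, 53.0]]
top jar 0.62 [247.7, 181.7] 3408 [[585.0, 222.0, 60.0], [604.0, 247.0, 150.0], [638.0, 275.0, 153.0]]
side clipboard 0.66 [335.6, 308.8] 8984 [[513.0, 34.0, 4.0], [567.0, 75.0, 7.0], [628.0, 143.0, 50.0]]
side guard 0.73 [389.5, 243.1] 2916 [[458.0, 132.0, 0.0], [654.0, 139.0, 32.0], [684.0, 319.0, 41.0]]
side box 0.71 [304.0, 211.8] 16452 [[472.0, 143.0, 13.0], [555.0, 188.0, 51.0], [663.0, 300.0, 53.0]]
side jar 0.6 [347.0, 142.7] 4071 [[584.0, 222.0, 58.0], [608.0, 231.0, 119.0], [638.0, 269.0, 152.0]]
```

View pics/top.png

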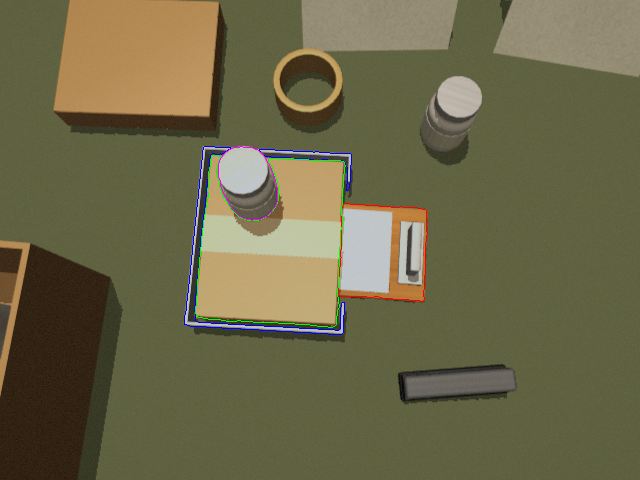

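Run:
```python
from h import *
for n in ["top","side"]:
    c=bot.capture(n); P,ok=cloud(c)
    g=[d for d in bot.cut_out(c,"clipboard")][0]; Q=P[g["pixels"]&ok]
    cl=Q[Q[:,2]>46]; b=Q[(Q[:,2]<9)&(Q[:,2]>3)]
    for nm,q in [("plate",cl),("board",b)]:
        print(n,nm,len(q),cv2.minAreaRect(q[:,:2].astype(np.float32)),q.mean(0).round(1))
    g=bot.cut_out(c,"guard")[0]; Q=P[g["pixels"]&ok]; Q=Q[(Q[:,2]>35)&(Q[:,2]<45)]
    print(n,"guard",cv2.minAreaRect(Q[:,:2].astype(np.float32)))
    g=bot.cut_out(c,"box")[0]; Q=P[g["pixels"]&ok]; Q=Q[(Q[:,2]>48)&(Q[:,2]<56)]
    print(n,"box",cv2.minAreaRect(Q[:,:2].astype(np.float32)))
```

```text
top plate 533 ((566.4212036132812, 95.02946472167969), (60.232994079589844, 103.08908081054688), 7.193113327026367) [571.1  57.7  49.8]
top board 6305 ((572.110107421875, 87.5561294555664), (120.5760498046875, 109.88861846923828), 0.7492899894714355) [570.2  95.4   6.4]
top guard ((571.9539794921875, 228.24887084960938), (224.49761962890625, 188.4997100830078), 1.7121078968048096)
top box ((569.294189453125, 225.88558959960938), (200.36770629882812, 165.8736572265625), 1.7975996732711792)
side plate 640 ((570.980224609375, 53.1964111328125), (13.624900817871094, 59.931854248046875), 89.22412872314453) [570.4  52.4  49.5]
side board 6264 ((570.74169921875, 90.33322143554688), (120.39604949951172, 115.63505554199219), 0.5840785503387451) [568.   94.5   6.3]
side guard ((570.5530395507812, 228.31393432617188), (224.09518432617188, 189.4823455810547), 1.7026296854019165)
side box ((567.5888671875, 227.124267578125), (199.8719024658203, 168.1792755126953), 1.7956624031066895)
```

The top view matches the measurements. The guard opens to the right, which is world -y. The clip is at about (412,250) px, which puts the plate centre near (571, 53). The jar, at (248,182) px, stands at the back of the box, and the way out is free. I'll turn the tool to suit and go above the clip.

Request:
{"api": "apply_moves", "payload": {"motion": "0 0 0 8; 0 0 0 7.3; 0.03 -0.039 0 0; 0.03 -0.039 0 0; 0.03 -0.039 0 0; 0.03 -0.039 0 0; 0.03 -0.039 0 0; 0.03 -0.039 0 0", "fingers": 0.1}}

```text
time: 1.9
tool_pos: [322.6, -267.4, 226.9]
tcp_rot: [3.141, -0.001, 0.011]
contact_force: [0.7, -0.3, -0.1]
grip_width: 50.6
finger_force: 0.0
```

Request:
{"api": "apply_moves", "payload": {"motion": "0.03 -0.039 0 0; 0.03 -0.039 0 0; 0.03 -0.039 0 0; 0.03 -0.039 0 0; 0.03 -0.039 0 0; 0.03 -0.039 0 0; 0.03 -0.039 0 0; 0.03 -0.039 0 0"}}

```text
time: 2.9
tool_pos: [558.9, 47.6, 226.7]
tcp_rot: [3.141, -0.0, 0.012]
contact_force: [0.3, -0.4, -0.2]
grip_width: 50.5
finger_force: 0.0
```

Request:
{"api": "apply_moves", "payload": {"motion": "0.013 -0.006 0 0; 0 0 0 0; 0 0 0 0"}}

```text
time: 3.28
tool_pos: [570.4, 51.8, 226.6]
tcp_rot: [3.141, 0.001, 0.011]
contact_force: [-0.0, -0.5, 1.2]
grip_width: 50.6
finger_force: 0.0
```

Run:
```python
from h import *
from scipy.spatial.transform import Rotation as R
o=bot.get_obs(); c=bot.capture("wrist")
T=np.eye(4); T[:3,:3]=R.from_euler("xyz",o["tcp_rot"]).as_matrix(); T[:3,3]=o["tool_pos"]
P,ok=cloud(c,T@c["mount"]); print(o["tool_pos"])
m=ok&(P[...,2]>44)&(P[...,2]<54)&(P[...,1]>20)&(P[...,1]<90)&(abs(P[...,0]-571)<60)
Q=P[m]; print(m.sum(),cv2.minAreaRect(Q[:,:2].astype(np.float32)),np.median(Q,axis=0))
b=ok&(abs(P[...,0]-571)<65)&(P[...,1]<120)&(P[...,1]>20)&(P[...,2]<20)&(P[...,2]>3)
print(np.percentile(P[b],[1,50,99],axis=0))
im=c["img"].copy(); im[m]=(0,0,255); cv2.imwrite("pics/w.png",im)
```

```text
[570.41639205  51.81391471 226.57070496]
627 ((571.8060302734375, 52.42343521118164), (59.67911148071289, 10.549931526184082), 0.5825895667076111) [572.61139655  52.44211703  49.73833639]
[[513.22649254  33.16993756   4.2553872 ]
 [577.02734461  80.03902235   6.36128106]
 [630.34089524 119.27828392  13.10836093]]
```

View pics/w.png

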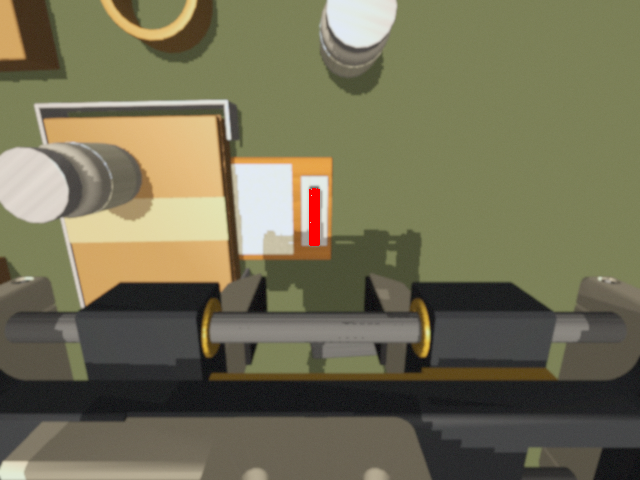

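The wrist view puts the clip plate, marked red at (315,217) px, at (571.5, 52.5) with its top at 50 mm. That is within about 1 mm of the tool and parallel to the fingers, so I'll go down.

Request:
{"api": "apply_moves", "payload": {"motion": "0.001 0 0.03 0; 0 0 0.03 0; 0 0 0.03 0; 0 0 0.03 0; 0 0 0.03 0; 0 0 0.02 0; 0 0 0.01 0; 0 0 0.01 0"}}

```text
time: 4.32
tool_pos: [572.3, 51.9, 37.0]
tcp_rot: [3.141, -0.001, 0.011]
contact_force: [0.1, 0.4, 0.6]
grip_width: 49.9
finger_force: 0.0
```

Request:
{"api": "apply_moves", "payload": {"motion": "0 0 0.008 0; 0 0 0.006 0; 0 0 0 0; 0 0 0 0"}}

```text
time: 4.82
tool_pos: [572.2, 52.3, 23.0]
tcp_rot: [3.141, -0.001, 0.012]
contact_force: [-0.3, -0.1, -0.0]
grip_width: 50.4
finger_force: 0.0
```

Request:
{"api": "apply_moves", "payload": {"motion": "0 0 0.003 0; 0 0 0 0; 0 0 0 0; 0 0 0 0; 0 0 0 0; 0 0 0 0; 0 0 0 0; 0 0 0 0", "fingers": -1}}

```text
time: 5.82
tool_pos: [572.0, 52.5, 19.8]
tcp_rot: [-3.141, -0.0, 0.012]
contact_force: [-0.4, 2.5, -0.2]
grip_width: 11.6
finger_force: 30.0
```

Request:
{"api": "apply_moves", "payload": {"motion": "0 0.001 0 0; 0 0.002 0 0; 0 0.002 0 0; 0 0.002 0 0; 0 0.002 0 0; 0 0.002 0 0; 0 0.002 0 0; 0 0.002 0 0"}}

```text
time: 6.82
tool_pos: [572.0, 38.4, 19.7]
tcp_rot: [-3.14, 0.0, 0.012]
contact_force: [-0.9, 8.4, 0.4]
grip_width: 11.9
finger_force: 30.0
```

Request:
{"api": "apply_moves", "payload": {"motion": "0 0.002 0 0; 0 0.002 0 0; 0 0.003 0 0; 0 0.003 0 0; 0 0.003 0 0; 0 0.003 0 0; 0 0.003 0 0; 0 0.003 0 0"}}

```text
time: 7.82
tool_pos: [572.3, 16.6, 19.8]
tcp_rot: [-3.14, 0.0, 0.012]
contact_force: [0.6, 9.7, 2.2]
grip_width: 11.9
finger_force: 30.0
```

Run:
```python
from h import *
c=bot.capture("side"); cv2.imwrite("pics/s1.png",c["img"])
```

```text
(no output)
```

View pics/s1.png

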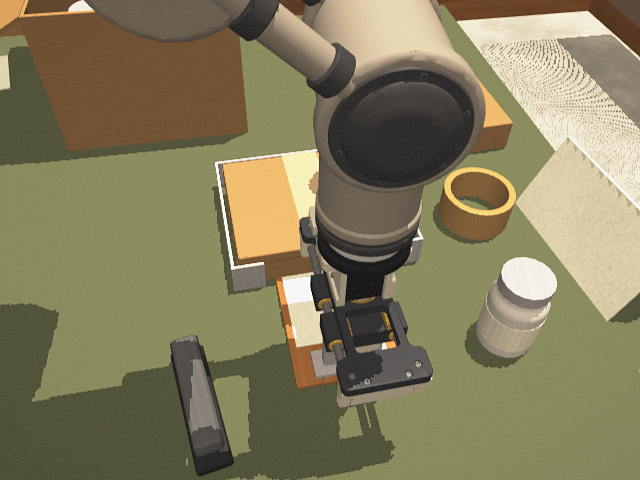

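The board is following the clip, at about (305,340) px, and the box is held behind the lips at (250,270) px. The arm hides the jar. I'll keep pulling gently.

Request:
{"api": "apply_moves", "payload": {"motion": "0 0.003 0 0; 0 0.003 0 0; 0 0.003 0 0; 0 0.003 0 0; 0 0.003 0 0; 0 0.003 0 0; 0 0.003 0 0; 0 0.003 0 0"}}

```text
time: 8.88
tool_pos: [572.4, -6.9, 19.7]
tcp_rot: [-3.139, 0.0, 0.012]
contact_force: [0.2, 11.5, 2.3]
grip_width: 12.0
finger_force: 30.0
```

Request:
{"api": "apply_moves", "payload": {"motion": "0 0.003 0 0; 0 0.003 0 0; 0 0.003 0 0; 0 0.003 0 0; 0 0.003 0 0; 0 0.003 0 0; 0 0.003 0 0; 0 0.003 0 0"}}

```text
time: 9.88
tool_pos: [572.6, -30.0, 19.8]
tcp_rot: [-3.138, 0.001, 0.012]
contact_force: [-0.3, 15.8, 3.4]
grip_width: 11.7
finger_force: 30.0
```

Request:
{"api": "apply_moves", "payload": {"motion": "0 0.003 0 0; 0 0.003 0 0; 0 0.003 0 0; 0 0.003 0 0; 0 0.003 0 0; 0 0.003 0 0; 0 0.003 0 0; 0 0.003 0 0"}}

```text
time: 10.88
tool_pos: [573.1, -56.7, 19.7]
tcp_rot: [-3.141, 0.0, 0.012]
contact_force: [-0.5, 4.5, 1.3]
grip_width: 11.6
finger_force: 30.0
```

Run:
```python
from h import *
c=bot.capture("top"); cv2.imwrite("pics/t2.png",c["img"])
P,ok=cloud(c)
for t in ["box","jar"]:
    d=bot.cut_out(c,t)[0]; Q=P[d["pixels"]&ok]; print(t,d["p"],np.percentile(Q,[2,50,98],axis=0).round(1).tolist())
    if t=="box": Q=Q[(Q[:,2]>40)&(Q[:,2]<58)]; A=np.c_[Q[:,:2],np.ones(len(Q))]; print(np.linalg.lstsq(A,Q[:,2],rcond=None)[0])
```

```text
box 0.61 [[470.1, 141.6, 42.4], [548.9, 209.0, 49.3], [663.4, 301.3, 53.6]]
[ 1.73204503e-03 -4.37051119e-02  5.75416196e+01]
jar 0.93 [[584.8, 220.2, 58.1], [603.8, 245.5, 146.0], [636.1, 274.6, 149.6]]
```

View pics/t2.png

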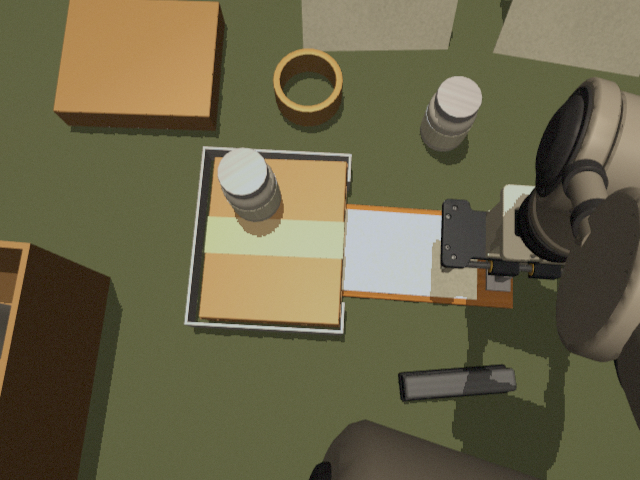

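The board is well out, its outer end at (512,300) px. The box rests against the lips, tilted about 2.5°, with the jar upright at (250,190) px. About 65 mm are still to go.

Request:
{"api": "apply_moves", "payload": {"motion": "0 0.003 0 0; 0 0.002 0 0; 0 0.002 0 0; 0 0.002 0 0; 0 0.002 0 0; 0 0.002 0 0; 0 0.002 0 0; 0 0.002 0 0"}}

```text
time: 12.02
tool_pos: [573.5, -73.8, 19.7]
tcp_rot: [3.142, -0.0, 0.012]
contact_force: [0.0, 4.1, 3.4]
grip_width: 11.9
finger_force: 30.0
```

Request:
{"api": "apply_moves", "payload": {"motion": "0 0.002 0 0; 0 0.002 0 0; 0 0.002 0 0; 0 0.002 0 0; 0 0.003 0 0; 0 0.003 0 0; 0 0.003 0 0; 0 0.003 0 0"}}

```text
time: 13.02
tool_pos: [573.7, -93.9, 19.8]
tcp_rot: [3.141, -0.0, 0.012]
contact_force: [0.4, 4.3, 4.3]
grip_width: 11.9
finger_force: 30.0
```

Request:
{"api": "apply_moves", "payload": {"motion": "0 0.004 0 0; 0 0.004 0 0; 0 0.004 0 0; 0 0.004 0 0; 0 0.004 0 0; 0 0.004 0 0; 0 0.003 0 0; 0 0 0 0"}}

```text
time: 14.02
tool_pos: [574.0, -121.3, 19.7]
tcp_rot: [3.141, -0.0, 0.012]
contact_force: [-0.1, 2.5, 4.0]
grip_width: 11.8
finger_force: 30.0
```

```bash
cat > chk.py <<'E'
from h import *
c=bot.capture("top"); P,ok=cloud(c); im=c["img"].copy()
for t in ["clipboard","box","jar"]:
    for d in bot.cut_out(c,t)[:2]:
        Q=P[d["pixels"]&ok]; print(t,round(d["p"],2),d["point"],np.percentile(Q,[1,50,99],axis=0).round(1).tolist())
        if t=="clipboard": b=Q[(Q[:,2]>2)&(Q[:,2]<9)]; print(cv2.minAreaRect(b[:,:2].astype(np.float32)))
        if t=="box": Q=Q[(Q[:,2]>38)&(Q[:,2]<58)]; print(np.linalg.lstsq(np.c_[Q[:,:2],np.ones(len(Q))],Q[:,2],rcond=None)[0],cv2.minAreaRect(Q[:,:2].astype(np.float32)))
import sys; cv2.imwrite(sys.argv[1],im)
E
python3 chk.py pics/t3.png
```

```text
clipboard 0.9 [445.8, 265.2] [[513.2, -134.6, 0.6], [559.5, 8.5, 6.5], [631.5, 107.2, 25.3]]
((573.688232421875, -17.24840545654297), (122.71153259277344, 252.8695068359375), 0.6015105843544006)
box 0.82 [285.4, 252.7] [[468.5, 138.1, 10.0], [549.7, 208.7, 45.1], [666.6, 301.9, 48.0]]
[3.67760103e-04 5.90549102e-04 4.48020667e+01] ((569.0355224609375, 220.4971923828125), (200.44898986816406, 166.3007049560547), 1.5156012773513794)
jar 0.7 [251.2, 182.9] [[584.6, 216.4, 57.6], [603.9, 241.4, 143.9], [638.2, 270.2, 147.1]]
jar 0.6 [204.2, 217.7] [[458.0, 133.3, 2.3], [587.0, 305.8, 35.1], [684.3, 323.0, 42.1]]
```

View pics/t3.png

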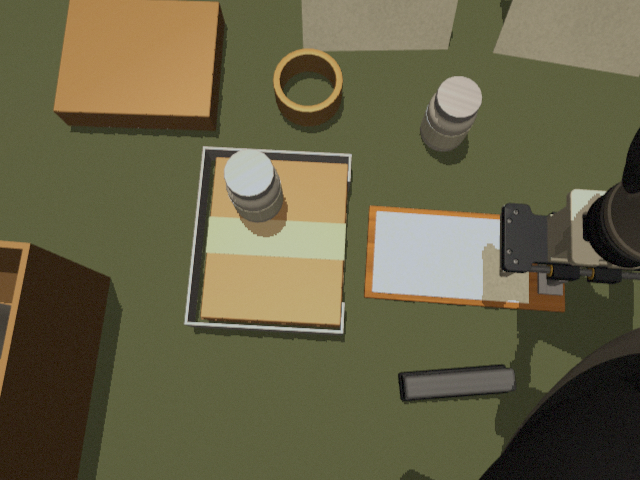

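The board lies clear of the guard, with its tail edge at (368,255) px and its origin about 245 mm in front of the guard's centre. The box is flat with its top at 45 mm, and the jar is upright. I'll let go and rise.

Request:
{"api": "apply_moves", "payload": {"motion": "0 0 0 0; 0 0 0 0; 0 0 0 0; 0 0 0 0; 0 0 0 0; 0 0 0 0", "fingers": 0.1}}

```text
time: 14.98
tool_pos: [574.0, -120.7, 19.7]
tcp_rot: [3.141, 0.0, 0.012]
contact_force: [0.1, -0.0, -0.0]
grip_width: 50.2
finger_force: 0.0
```

Request:
{"api": "apply_moves", "payload": {"motion": "0 0 -0.005 0; 0 0 -0.01 0; 0 0 -0.02 0; 0 0 -0.03 0; 0 0 -0.03 0; 0 0 -0.03 0; 0 0 -0.02 0; 0 0 0 0"}}

```text
time: 15.98
tool_pos: [575.0, -121.0, 167.0]
tcp_rot: [3.14, -0.004, 0.012]
contact_force: [0.4, 0.1, -1.1]
grip_width: 50.4
finger_force: 0.0
```

```bash
python3 chk.py pics/t4.png
```

```text
clipboard 0.58 [465.0, 259.9] [[513.9, -133.4, 3.3], [569.1, -15.9, 6.6], [631.4, 106.1, 49.9]]
((573.5665893554688, -19.78497314453125), (121.06629180908203, 256.8511962890625), 0.6431445479393005)
jar 0.77 [252.8, 184.8] [[584.6, 216.6, 56.0], [603.2, 241.6, 144.0], [638.0, 270.4, 147.0]]
```

```bash
python3 -c "
from plant import bot
print(bot.close_job())"
```

```text
the job is handed in; nothing more can be done
None
```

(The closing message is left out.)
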